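# Show a gas regulator to the inspection camera and lay it by gently

### The job

Pick up the brass regulator with the red knob by its bare flats, gripping with no more than 30 N per finger and never touching its glass gauge. Hold it upright and still for a second with its gauge dial squarely facing the inspection camera, centred on the lens and about 8 cm from it, then turn it round and show the outlet port the same way for a second. Finally stand it gently, without dropping or knocking it down, upright on the floor of the green tray and let go; do not touch the camera, and leave the other regulators and the bottle where they are.

Things in the scene. Friction and masses are not known exactly. Their poses are not given: they have to be found in the camera images.
- regulator: the regulator to inspect, standing upright: square brass body 36 x 36 mm, 56 mm tall, a round red knob (30 mm across) on top up to 80 mm, a glass-fronted pressure gauge (42 mm across) on its +x side reaching 47 mm from the axis, a round outlet port on its -x side reaching 46 mm; the +y and -y sides are bare brass flats. 0.3 to 0.5 kg. Origin: centre of its underside; z up
- gauge: the fragile gauge of that regulator, rigidly part of it: a steel drum 42 mm across and 21 mm deep with a white dial, its axis along the regulator's x, 34 mm above the underside, 22 to 46 mm from the regulator's axis. Origin and axes are those of the regulator
- dial (a point): centre of the gauge's dial face, 47 mm along +x and 34 mm up from the regulator's origin; axes as the regulator's
- port (a point): mouth of the outlet port, 46 mm along -x and 34 mm up from the regulator's origin; axes as the regulator's
- camera: inspection camera on a stand, fixed: dark foot 110 x 90 mm, post, black housing 50 mm wide with its top at 155 mm, grey lens barrel 40 mm across pointing to the camera's own -x. Origin: under the post on the bench, z up
- lens (a point): centre of the lens front, 45 mm along -x and 130 mm up from the camera's origin; axes as the camera's, so it looks along its -x
- pass_tray: green open tray, fixed, outside 140 x 110 x 30 mm, walls and floor 5 mm thick (inside 130 x 100 mm); long side along its x. Origin: centre of its underside
- reject_tray: red open tray, fixed, of the same size; holds the rejected regulator. Origin: centre of its underside
- mat: black rubber mat on the bench, fixed, 300 x 280 x 4 mm; the regulators with red and black knobs stand on it. Origin: centre of its underside
- spare_a: another regulator on the mat, leave it: same shape, size, mass and frame as regulator, but with a black knob
- spare_b: a further regulator on the mat, leave it: shape, size and frame as regulator, black knob
- reject_part: rejected regulator in the red tray, leave it: shape, size and frame as regulator, black knob
- spray_bottle: clear leak-test bottle with a white label and a yellow cap, loose, 56 mm across, 170 mm tall, standing on the bench. Origin: centre of its underside
Not all that is in view belongs to the job. Of the things shaped like the camera, the black one is meant.

How it is judged:
By the outcome, as a careful person would: the job done as asked, in the order asked, and still so for the second after the job is handed in, with the robot touching nothing.
It also fails if it takes over 70 s, if anything falls off the work surface, if the arm or the gripper's body presses on something with over 40 N, if the wrist force passes 120 N, or if a joint passes its speed limit or range.

### The arm

A 6-joint arm with a two-finger parallel gripper is mounted at the origin on the work surface. World frame = base frame: x ahead of the robot, y to its left, z up, the work surface at z = 0. Lengths are in m, angles in degrees, forces in N, time in s.
With the tool pointing down it reaches from about 0.3 to 0.75 m from the base axis. Payload 8.5 kg.
Tool frame: the origin (TCP) lies midway between the tips of the shut fingers; the grasp point (between the pads) lies 19 mm behind it (env.grasp_offset is the distance from the TCP to the grasp point, in m); z points along the fingers, y is the line along which they close (so a half turn about z gives the same grasp; the last joint's range is limited). The gripper opens to 85 mm and grips with 20 to 120 N. Pads are 22 mm wide; open, the fingers measure 114 mm over their backs; the gripper's body (76 mm by 85 mm) begins 54 mm behind the grasp point. The pads swing forward as they close: fully open they stand 13 mm farther back than shut.
Start: joints at [55.617, 21.807, 74.336, -0, 83.858, -12.336], TCP at [0.206, 0.51, 0.231] pointing down, gripper open.
Joint ranges: [-178.18, 178.18], [-50.72, 133.34], [12.68, 142.11], [-81.47, 261.47], [9.98, 163.14], [-165.26, 165.26]. Speed limits (degrees/s): [136.94, 136.94, 180, 180, 180, 180].

### API

Orientations are given as a 3x3 rotation matrix whose columns are the frame's x, y, z axes.
In Python, from rig import env gives the robot as it stands.
- The arm moves only by the tool servo_tool, never from a script. Its argument "deltas" is text: rows parted by semicolons, each of 7 numbers parted by spaces: the opening, from 0 (shut) to 1 (fully open), then the shift along the tool's x, y, z in mm, then the turn, a rotation vector about the tool's x, y, z in rad. A call has 1 to 8 rows; each row shifts and turns the commanded pose from where the row before left it, along the tool's axes as they then stand; what a row does not reach is not made up. A row lasts 1/12 s, in which the tool goes at most 41.7 mm and 7.16 degrees, less where a joint would pass 70% of its speed; a pose out of reach is approached as far as the arm can. A call is refused whole if a number of a shift passes 41.7 or a number of a turn 0.125, either way. A call with a gripper value outside its range is refused whole. The fingers move at their own pace and stop on an object; "newtons" is the grip in N (left out, the last holds). Time passes only in rows, so rows that do not move let the fingers close. It gives the time, the measured TCP pose, the force, the opening and the grip force at its end, in the units of the state.
- env.observe(): the state, without advancing time (a new reading comes with each control period).
- env.get_image(name): name is "side" or "top" or "wrist"; returns a dict with "img" (480x640x3 uint8, red, green, blue), "depth" (480x640 float32, m along the optical axis (not along the pixel's ray), 0 where there is no reading), "camera_matrix" (3x3 intrinsics, pixels), "world_to_cam" (4x4, takes a point from world to camera coordinates). Camera axes: x right, y down, z forward; pixel columns grow to the right and rows downward; lengths in m; the calibration is good to about 2 mm. A picture is of the moment at which its call begins.
- env.close_job(): hands the job in; it is judged then, once.
Trained networks look in a picture, given as the dict that the camera call returned (one of the last four; its "shot" number tells which), for a name from the list of things; names that differ only in an ending like _2 or _b are one class to them, and where a whole thing is asked for, a point or a joint stands for the part that bears it (a point fixed in the world has none). Each returns a list of dicts, best first, with "conf" (0 to 1); they miss things now and then, are a little off and sometimes report something else, mostly with a low value. They report only what shows in the picture. A call takes as long as a camera call. They do not tell look-alikes from the thing itself.
- env.spot_in(name, picture): "bbox" ([centre column, centre row, width, height] in pixels, round what is visible of it).
- env.spot_point(name, picture): "uv" ([column, row] in pixels: a listed point, or the origin of a listed thing).
The state is a dict: "time_s": time; "q": joint angles; "qvel": joint speeds; "joint_efforts": joint torques, N m; "position": TCP position; "tool_rot": TCP orientation; "ft_force": force on the tool from outside, world axes, zero at the start; "wrist_torque": the same for the moment, N m; "grip_width": finger opening in m; "gripper_force": force on a finger pad.
Only numpy, scipy, OpenCV 4.12 (cv2) and the standard library are available. Lean on these libraries where they do the work, as an engineer would, in place of code of your own. Each camera call takes 0.05 s, during which the arm holds its last target. There are 200 camera calls.

## Working session

There is one attempt and no reset: what is moved stays moved. The work goes in short steps, Python scripts to look and compute and a tool call to move; the robot and the scene stay as the last step left them, time stands still between calls to the robot, and variables do not carry over. Pictures are saved under pics/ and viewed, at most 10 in all, crops included, and the job is handed in when it is done.

Besides the shell and the picture viewer there is one more tool, called after "Call:" as name(argument=value, ...) on one line, values as JSON. servo_tool: Moves the arm, as the interface text tells. Its arguments: {"type":"object","properties":{"deltas":{"type":"string"},"newtons":{"type":"number"}},"required":["deltas"]}

```bash
ls; mkdir -p pics; python3 - <<'E'
from rig import env
import cv2,numpy as np
print(env.observe()); print(env.grasp_offset)
for n in("top","side"):
    p=env.get_image(n); cv2.imwrite(f"pics/{n}0.png",p["img"][:,:,::-1]); print(n,p["camera_matrix"].tolist(),np.round(p["world_to_cam"],4).tolist())
    for t in("regulator","camera","pass_tray","reject_tray","spray_bottle","mat"):
        print(t,[(np.round(d["bbox"]).tolist(),round(d["conf"],2)) for d in env.spot_in(t,p)])
    for t in("regulator","dial","port","lens","camera","pass_tray"):
        print(t,[(np.round(d["uv"],1).tolist(),round(d["conf"],2)) for d in env.spot_point(t,p)])
E
```

```text
pics
{'time_s': 0.0, 'q': array([ 5.56185554e+01,  2.18407081e+01,  7.43873039e+01,  1.72759968e-03,
        8.38594699e+01, -1.23374526e+01]), 'qvel': array([ 0.03516252,  0.03150795, -0.03895411,  0.00019088,  0.00432189,
        0.01455409]), 'joint_efforts': array([ 1.04470153e-03, -4.48460770e+01, -2.31279176e+01, -7.44335443e-05,
        4.84491597e-03, -4.23005042e-05]), 'position': array([0.20625285, 0.5095229 , 0.23069943]), 'tool_rot': array([[-9.26894580e-01,  3.75320731e-01, -8.86951370e-04],
       [ 3.75321611e-01,  9.26893814e-01, -1.24317122e-03],
       [ 3.55521807e-04, -1.48518068e-03, -9.99998834e-01]]), 'ft_force': array([-0.38123158, -0.66223866, -0.18407997]), 'wrist_torque': array([ 0.05919385, -0.04122942,  0.03581305]), 'gripper_force': 0.0, 'grip_width': 0.08513202931698931}
0.0187
top [[512.8601070636461, 0.0, 320.25522035776544], [0.0, 512.8601070636461, 234.67746899066276], [0.0, 0.0, 1.0]] [[-0.0092, -0.9997, -0.0225, -0.0476], [-0.9875, 0.0126, -0.1572, 0.5198], [0.1574, 0.0207, -0.9873, 1.4093], [0.0, 0.0, 0.0, 1.0]]
regulator [([216.0, 297.0, 19.0, 3
[... 1345 characters left out ...]
0], 0.58)]
pass_tray [([415.0, 330.0, 83.0, 66.0], 0.65)]
reject_tray [([341.0, 280.0, 71.0, 41.0], 0.88)]
spray_bottle [([299.0, 200.0, 23.0, 57.0], 0.92), ([172.0, 217.0, 32.0, 28.0], 0.71)]
mat [([207.0, 239.0, 136.0, 66.0], 0.9), ([188.0, 236.0, 36.0, 34.0], 0.67)]
regulator [([191.5, 245.3], 0.9)]
dial [([171.3, 239.2], 0.59)]
port [([207.5, 234.2], 0.85)]
lens [([354.5, 203.8], 0.89), ([230.5, 244.4], 0.82), ([531.2, 293.8], 0.79), ([390.1, 226.2], 0.68), ([312.9, 319.3], 0.57), ([188.6, 248.7], 0.18)]
camera [([333.5, 366.5], 0.83), ([397.7, 269.7], 0.79), ([253.5, 287.8], 0.78), ([520.5, 336.5], 0.68), ([358.0, 240.1], 0.64), ([172.1, 235.0], 0.48)]
pass_tray [([413.7, 331.7], 0.79)]
```

```bash
python3 - <<'E'
import cv2
t=cv2.imread("pics/top0.png");s=cv2.imread("pics/side0.png")
cv2.imwrite("pics/t1.png",cv2.resize(t[130:380,130:530],(800,500),interpolation=cv2.INTER_CUBIC))
cv2.imwrite("pics/s1.png",cv2.resize(s[150:400,120:560],(800,455),interpolation=cv2.INTER_CUBIC))
E
```

```text
(no output)
```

View pics/t1.png

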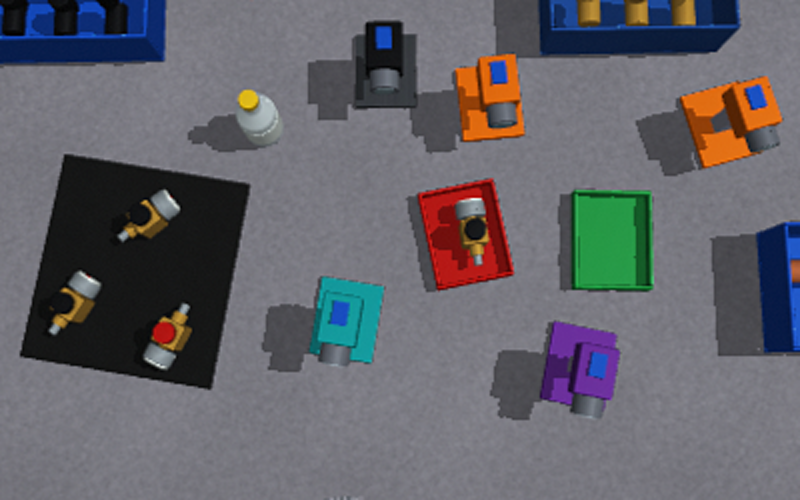

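View pics/s1.png

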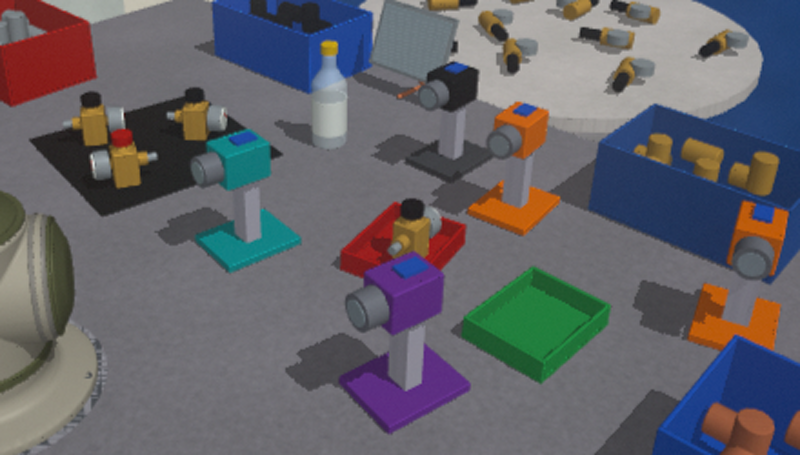

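The top view shows the red-knob regulator at about (212,296), with its gauge facing the robot. The black camera is at (322,160), the green tray at (436,248), and the decoys are teal, purple and orange. Next I triangulate these.

```bash
cat > h.py <<'E'
import numpy as np,cv2
def P(p): return p["camera_matrix"]@p["world_to_cam"][:3]
def tri(pa,ua,pb,ub):
    X=cv2.triangulatePoints(P(pa),P(pb),np.float64(ua),np.float64(ub))[:,0]; return X[:3]/X[3]
def cloud(p):
    d=p["depth"];v,u=np.indices(d.shape);K=p["camera_matrix"]
    c=np.stack([(u-K[0,2])/K[0,0]*d,(v-K[1,2])/K[1,1]*d,d],-1)
    T=np.linalg.inv(p["world_to_cam"]); w=c@T[:3,:3].T+T[:3,3]; w[d<=0]=np.nan; return w
def proj(p,X):
    h=P(p)@np.r_[X,1]; return h[:2]/h[2]
E
python3 - <<'E'
from rig import env
from h import *
np.set_printoptions(precision=4,suppress=True)
t=env.get_image("top");s=env.get_image("side")
for n,a,b in(("reg",(220.2,295.1),(191.5,245.3)),("dial",(210.3,312.3),(171.3,239.2)),("port",(222,278.9),(207.5,234.2)),("lens",(321.2,176.9),(354.5,203.8)),("cam",(321.2,174.8),(358,240.1)),("tray",(431.7,248.5),(413.7,331.7)),("bottle",(260,190),(299,200))):
    print(n,tri(t,a,s,b))
w=cloud(t);hsv=cv2.cvtColor(t["img"],cv2.COLOR_RGB2HSV)
def rect(m,n):
    q=w[m][:,:2]; print(n,len(q),cv2.minAreaRect((q*1000).astype(np.float32)),np.nanmedian(w[m][:,2]))
vv,uu=np.indices(m.shape) if 0 else np.indices(w.shape[:2])
g=(abs(hsv[...,0].astype(int)-60)<12)&(hsv[...,1]>120)&(abs(uu-436)<35)&(abs(vv-248)<35)
rect(g,"tray"); rect(g&(w[...,2]>.022),"tray rim")
r=((hsv[...,0]<6)|(hsv[...,0]>174))&(hsv[...,1]>140)&(abs(uu-212)<20)&(abs(vv-296)<20)&(w[...,2]>.06)
rect(r,"knob"); print(np.nanmean(w[r],0))
b=(abs(uu-323)<20)&(vv>135)&(vv<190)&(w[...,2]>.14)
rect(b,"cam housing top");
b=(abs(uu-323)<20)&(vv>135)&(vv<190)&(w[...,2]>.1)
rect(b,"cam housing+barrel");
b=(abs(uu-323)<22)&(vv>135)&(vv<190)&(w[...,2]>.005)
rect(b,"cam all")
E
```

```text
reg [0.3523 0.2329 0.0177]
dial [0.3053 0.2519 0.048 ]
port [0.3978 0.2239 0.0365]
lens [ 0.6643 -0.0603  0.1288]
cam [ 0.7031 -0.0553  0.0022]
tray [ 0.4827 -0.3752 -0.0092]
bottle [0.6374 0.112  0.0936]
tray 2007 ((475.5440979003906, -379.3865661621094), (108.40690612792969, 141.1060791015625), 87.40498352050781) 0.006983172766585777
tray rim 346 ((475.809814453125, -379.9479064941406), (110.64604187011719, 140.55487060546875), 88.36940002441406) 0.029554510158650626
knob 95 ((348.64385986328125, 241.82461547851562), (29.095687866210938, 27.67092514038086), 52.33757019042969) 0.08495448082329982
[0.3486 0.2413 0.0843]
cam housing top 566 ((710.627685546875, -62.06873321533203), (48.345008850097656, 91.04917907714844), 89.09910583496094) 0.1551780551954659
cam housing+barrel 638 ((710.6149291992188, -61.56262969970703), (49.5196533203125, 91.02800750732422), 88.75320434570312) 0.154345583252665
cam all 1312 ((741.4111328125, -62.98472595214844), (125.26616668701172, 162.73226928710938), 89.78546142578125) 0.018954563647547773
```

Call:
servo_tool(deltas="1 -29 -24.5 0 0 0 0;1 -29 -24.5 0 0 0 0;1 -29 -24.5 0 0 0 0;1 -29 -24.5 0 0 0 0;1 -29 -24.5 0 0 0 0;1 -29 -24.5 0 0 0 0;1 -29 -24.5 0 0 0 0;1 -29 -24.5 0 0 0 0", newtons=25)

```text
time_s: 2.07
position: [0.3483, 0.2393, 0.2316]
tool_rot: [[-0.927, 0.375, 0.001], [0.375, 0.927, 0.0], [-0.0, 0.0, -1.0]]
ft_force: [1.2, 0.5, -0.7]
grip_width: 0.0854
gripper_force: 0.0
```

```bash
python3 - <<'E'
from rig import env
from h import *
np.set_printoptions(precision=4,suppress=True)
p=env.get_image("wrist");o=env.observe();print(o["time_s"],o["position"],o["tool_rot"])
cv2.imwrite("pics/w1.png",p["img"][:,:,::-1])
T=np.linalg.inv(p["world_to_cam"]);print(T)
for t in("regulator","dial","port"): print(t,env.spot_point(t,p)[:3])
w=cloud(p);hsv=cv2.cvtColor(p["img"],cv2.COLOR_RGB2HSV)
m=((hsv[...,0]<6)|(hsv[...,0]>174))&(hsv[...,1]>140)&(w[...,2]>.079)&(w[...,2]<.09)&(np.hypot(w[...,0]-.349,w[...,1]-.24)<.04)
print(m.sum(),np.nanmean(w[m],0),cv2.minEnclosingCircle((w[m][:,:2]*1000).astype(np.float32)) if m.any() else 0)
E
```

```text
2.1167 [0.3514 0.2349 0.2315] [[-0.9252  0.3795  0.0018]
 [ 0.3795  0.9252 -0.0022]
 [-0.0025 -0.0013 -1.    ]]
[[ 0.3752  0.886   0.2723  0.2792]
 [ 0.9269 -0.3589 -0.1096  0.2674]
 [ 0.0006  0.2935 -0.956   0.3741]
 [ 0.      0.      0.      1.    ]]
regulator [{'uv': [329.1, 196.4], 'conf': 0.73}]
dial [{'uv': [332.4, 148.3], 'conf': 0.7}]
port [{'uv': [326.0, 257.0], 'conf': 0.65}]
1080 [0.3475 0.2428 0.0838] ((348.206298828125, 242.39976501464844), 14.831883430480957)
```

View pics/w1.png

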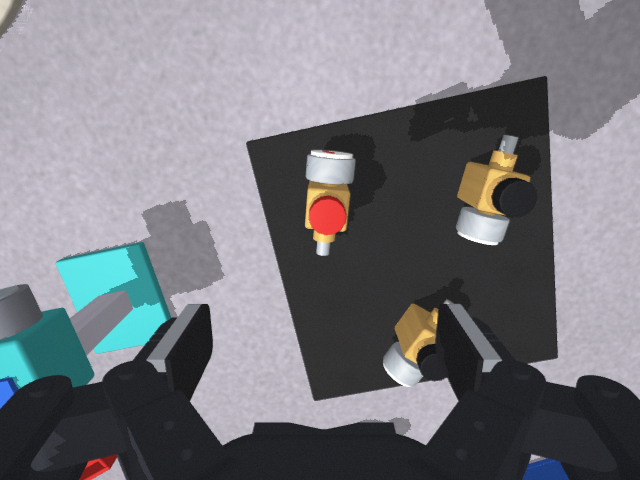

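The red-knob regulator is at (328,215), with its gauge at (330,165) and its port at (322,248). Both flats are clear. Next I refine its yaw.

```bash
python3 - <<'E'
from rig import env
from h import *
np.set_printoptions(precision=4,suppress=True)
p=env.get_image("wrist");o=env.observe();print(o["time_s"],o["position"])
w=cloud(p);hsv=cv2.cvtColor(p["img"],cv2.COLOR_RGB2HSV)
m0=((hsv[...,0]<6)|(hsv[...,0]>174))&(hsv[...,1]>140)&(w[...,2]>.079)&(w[...,2]<.09)
m0&=(np.hypot(w[...,0]-.349,w[...,1]-.24)<.04)
c=cv2.minEnclosingCircle((w[m0][:,:2]*1000).astype(np.float32));print(c)
k=np.array(c[0])/1000
R=np.hypot(w[...,0]-k[0],w[...,1]-k[1])
m=(w[...,2]>.03)&(R<.056)
q=(w[m][:,:2]*1000).astype(np.float32);print("all",m.sum(),cv2.minAreaRect(q))
g=m&(w[...,2]<.062)&(R>.024)&(w[...,0]<k[0]);gc=np.nanmean(w[g],0);d=gc[:2]-k;print("gauge",gc,np.degrees(np.arctan2(d[1],d[0])),cv2.minAreaRect((w[g][:,:2]*1000).astype(np.float32)), np.nanmax(w[g][:,2]))
g=m&(w[...,2]<.062)&(R>.03)&(w[...,0]>k[0]);gc=np.nanmean(w[g],0);d=k-gc[:2];print("port",gc,np.degrees(np.arctan2(d[1],d[0])))
D=env.spot_point("dial",p);Q=env.spot_point("port",p)
T=np.linalg.inv(p["world_to_cam"]);K=p["camera_matrix"]
pts=[]
for r in(D,Q):
    ray=T[:3,:3]@np.linalg.inv(K)@np.r_[r[0]["uv"],1]; X=T[:3,3]+ray*(.038-T[2,3])/ray[2]; pts.append(X)
v=pts[0]-pts[1];print(pts,np.degrees(np.arctan2(v[1],v[0])),np.linalg.norm(v),(pts[0]+pts[1])/2)
print("tool x",np.degrees(np.arctan2(*o["tool_rot"][1::-1,0])))
E
```

```text
2.3167 [0.3478 0.2412 0.2314]
((348.0744323730469, 242.3800048828125), 14.795888900756836)
all 44247 ((348.06561279296875, 241.912353515625), (88.51822662353516, 98.14241790771484), 17.976852416992188)
gauge [0.3167 0.2581 0.0533] 153.39390240517392 ((317.53363037109375, 258.0679016113281), (42.1219482421875, 24.86005210876465), 63.86772155761719) 0.06081538514703205
port [0.3812 0.2253 0.0434] 152.68287022598383
[array([0.3082, 0.2646, 0.038 ]), array([0.3925, 0.2202, 0.038 ])] 152.2204680704722 0.09525612706967805 [0.3504 0.2424 0.038 ]
tool x 157.9231057931225
```

Call:
servo_tool(deltas="1 0 0.9 10 0 0 0.079;1 0 0 30 0 0 0;1 0 0 35 0 0 0;1 0 0 35 0 0 0;1 0 0 35 0 0 0;1 0 0 30 0 0 0;1 0 0 0 0 0 0;1 0 0 0 0 0 0")

```text
time_s: 3.08
position: [0.3475, 0.2425, 0.0561]
tool_rot: [[-0.895, 0.446, -0.003], [0.446, 0.895, -0.001], [0.002, -0.002, -1.0]]
ft_force: [0.3, -0.5, -0.8]
grip_width: 0.0853
gripper_force: 0.0
```

```bash
python3 - <<'E'
from rig import env
from h import *
np.set_printoptions(precision=4,suppress=True)
p=env.get_image("wrist");o=env.observe();print(o["position"],np.degrees(np.arctan2(*o["tool_rot"][1::-1,0])))
cv2.imwrite("pics/w2.png",p["img"][:,:,::-1])
w=cloud(p);hsv=cv2.cvtColor(p["img"],cv2.COLOR_RGB2HSV)
m0=((hsv[...,0]<6)|(hsv[...,0]>174))&(hsv[...,1]>140)&(w[...,2]>.079)&(w[...,2]<.09)
m0&=(np.hypot(w[...,0]-.349,w[...,1]-.24)<.04)
print(cv2.minEnclosingCircle((w[m0][:,:2]*1000).astype(np.float32)))
E
```

```text
[0.3484 0.2427 0.0573] 153.51276787798113
((348.2063903808594, 242.46121215820312), 15.234724044799805)
```

View pics/w2.png

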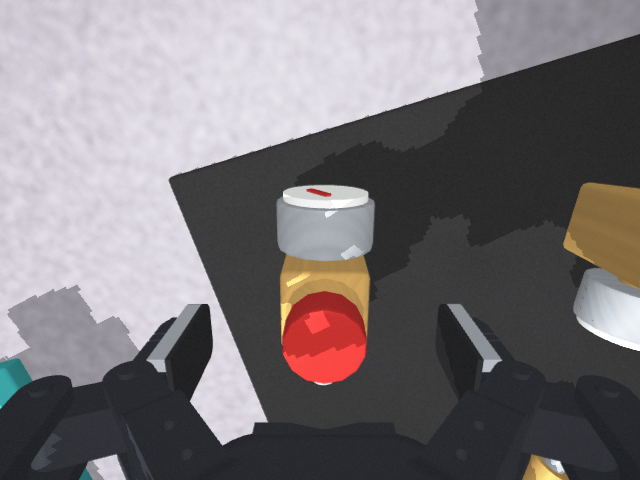

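The knob at (324,337) lies midway between the fingers, and the gauge at (325,225) is clear of the pads. I descend and close.

Call:
servo_tool(deltas="1 0 0 20 0 0 0;1 0 0 18.5 0 0 0;1 0 0 0 0 0 0;0 0 0 0 0 0 0;0 0 0 0 0 0 0;0 0 0 0 0 0 0;0 0 0 0 0 0 0;0 0 0 0 0 0 0", newtons=25)

```text
time_s: 3.8
position: [0.3488, 0.2421, 0.0189]
tool_rot: [[-0.894, 0.447, 0.002], [0.447, 0.894, 0.001], [-0.001, 0.002, -1.0]]
ft_force: [-0.8, -0.0, 9.6]
grip_width: 0.0358
gripper_force: 25.7
```

Call:
servo_tool(deltas="0 0 0 0 0 0 0;0 0 0 0 0 0 0;0 0 0 0 0 0 0;0 0 0 0 0 0 0")

```text
time_s: 4.13
position: [0.3488, 0.2421, 0.0189]
tool_rot: [[-0.894, 0.448, 0.002], [0.448, 0.894, 0.001], [-0.001, 0.002, -1.0]]
ft_force: [-0.9, 0.4, 9.1]
grip_width: 0.0361
gripper_force: 25.7
```

Call:
servo_tool(deltas="0 0 0 -3 0 0 0;0 0 0 -8 0 0 0;0 0 0 -14 0 0 0;0 0 0 -20 0 0 0;0 0 0 -22 0 0 0;0 0 0 -22 0 0 0;0 0 0 -18 0 0 0;0 0 0 -13 0 0 0")

```text
time_s: 4.8
position: [0.3482, 0.2418, 0.1399]
tool_rot: [[-0.894, 0.447, 0.001], [0.447, 0.894, 0.0], [-0.001, 0.001, -1.0]]
ft_force: [0.9, 1.3, -3.9]
grip_width: 0.0357
gripper_force: 26.0
```

Call:
servo_tool(deltas="0 -10 -3 -5 0 0 0;0 -20 -6 0 0 0 0;0 -30 -9 0 0 0 0;0 -32 -10 0 0 0 0;0 -32 -10 0 0 0 0;0 -30 -9 0 0 0 0;0 -26 -7 0 0 0 0;0 -18 -6 0 0 0 0")

```text
time_s: 5.47
position: [0.5001, 0.0971, 0.1424]
tool_rot: [[-0.894, 0.449, -0.001], [0.449, 0.894, -0.0], [0.0, -0.001, -1.0]]
ft_force: [-0.3, -1.1, -3.7]
grip_width: 0.0358
gripper_force: 25.9
```

Call:
servo_tool(deltas="0 -8 -12 0 0 0 0;0 -14 -16 0 0 0 0;0 -17 -20 0 0 0 0;0 -19 -23 0 0 0 0;0 -18 -21 0 0 0 0;0 -15 -18 0 0 0 0;0 -9 -11 0 0 0 0;0 -5 -6 0 0 0 0")

```text
time_s: 6.13
position: [0.5356, -0.0629, 0.1423]
tool_rot: [[-0.893, 0.449, -0.001], [0.449, 0.893, 0.0], [0.001, -0.0, -1.0]]
ft_force: [0.8, 0.1, -3.7]
grip_width: 0.0358
gripper_force: 25.9
```

Call:
servo_tool(deltas="0 0 0 0 0 0 0.06;0 0 0 0 0 0 0.12;0 0 0 0 0 0 0.12;0 0 0 0 0 0 0.12;0 0 0 0 0 0 0.12;0 0 0 0 0 0 0.12;0 0 0 0 0 0 0.12;0 0 0 0 0 0 0.12")

```text
time_s: 6.8
position: [0.5352, -0.0601, 0.1426]
tool_rot: [[-0.201, 0.98, -0.001], [0.98, 0.201, 0.001], [0.001, -0.001, -1.0]]
ft_force: [-1.0, 0.4, -4.3]
grip_width: 0.0359
gripper_force: 25.9
```

Call:
servo_tool(deltas="0 0 0 0 0 0 0.12;0 0 0 0 0 0 0.12;0 0 0 0 0 0 0.12;0 0 0 0 0 0 0.12;0 0 0 0 0 0 0.12;0 0 0 0 0 0 0.12;0 0 0 0 0 0 0.12;0 0 0 0 0 0 0.12")

```text
time_s: 7.47
position: [0.5352, -0.0601, 0.1426]
tool_rot: [[0.687, 0.726, -0.001], [0.726, -0.687, 0.001], [-0.0, -0.001, -1.0]]
ft_force: [1.1, -1.0, -4.4]
grip_width: 0.0355
gripper_force: 25.9
```

Call:
servo_tool(deltas="0 0 0 -4 0 0 0.12;0 0 0 -6 0 0 0.12;0 0 0 0 0 0 0.12;0 0 0 0 0 0 0.12;0 0 0 0 0 0 0.12;0 0 0 0 0 0 0.12;0 0 0 0 0 0 0.06;0 0 0 0 0 0 0")

```text
time_s: 8.13
position: [0.5352, -0.0602, 0.1526]
tool_rot: [[0.999, 0.037, -0.001], [0.037, -0.999, 0.001], [-0.001, -0.001, -1.0]]
ft_force: [0.0, 0.4, -3.9]
grip_width: 0.0356
gripper_force: 25.9
```

```bash
python3 - <<'E'
from rig import env
from h import *
np.set_printoptions(precision=4,suppress=True)
o=env.observe();print(o["time_s"],o["position"],np.degrees(np.arctan2(*o["tool_rot"][1::-1,0])),o["q"])
p=env.get_image("wrist");cv2.imwrite("pics/w3.png",p["img"][:,:,::-1])
t=env.get_image("top");s=env.get_image("side")
for n,q in(("w",p),("t",t),("s",s)):
    for k in("dial","lens","camera","regulator"): print(n,k,[(np.round(d["uv"],1).tolist(),round(d["conf"],2)) for d in env.spot_point(k,q)])
    w=cloud(q)
    m=(w[...,0]>.65)&(w[...,0]<.80)&(abs(w[...,1]+.06)<.05)&(abs(w[...,2]-.155)<.004)
    if m.sum()>20:
        a=(w[m][:,:2]*1000).astype(np.float32); print("housing top",m.sum(),cv2.minAreaRect(a),np.nanmedian(w[m][:,2]))
    f=(w[...,0]>.60)&(w[...,0]<.85)&(abs(w[...,1]+.06)<.12)&(w[...,2]>.006)&(w[...,2]<.02)
    if f.sum()>20: print("foot",f.sum(),cv2.minAreaRect((w[f][:,:2]*1000).astype(np.float32)))
s2=s["img"][120:320,230:500];cv2.imwrite("pics/s3.png",cv2.resize(s2,(800,592),interpolation=cv2.INTER_CUBIC)[:,:,::-1])
np.save("pics/w3.npy",cloud(p))
E
```

```text
8.1333 [ 0.5352 -0.0602  0.1526] 2.0956911221377656 [-19.0253  24.7643  83.4887   0.0137  71.8132  68.8747]
w dial [([326.8, 203.6], 0.79)]
w lens []
w camera [([251.4, 410.4], 0.62), ([550.5, 48.7], 0.56)]
w regulator [([324.9, 289.2], 0.92)]
foot 3831 ((656.7269897460938, -97.86226654052734), (164.26205444335938, 63.98855209350586), 89.95974731445312)
t dial [([170.3, 280.7], 0.6)]
t lens [([512.7, 205.4], 0.85), ([422.4, 340.9], 0.71), ([324.2, 179.7], 0.63), ([382.1, 192.5], 0.63), ([294.3, 312.7], 0.51)]
t camera [([419.1, 317.8], 0.89), ([375.5, 186.8], 0.84), ([320.9, 174.5], 0.77), ([492.3, 200.3], 0.69), ([300.5, 295.6], 0.53)]
t regulator [([321.3, 220.8], 0.52)]
housing top 352 ((711.7075805664062, -62.226043701171875), (48.18028259277344, 88.65399932861328), 89.5391845703125) 0.155469838653033
foot 786 ((727.5169677734375, -60.410301208496094), (243.91798400878906, 239.02191162109375), 0.22191695868968964)
s dial [([336.2, 195.5], 0.59)]
s lens [([231.3, 246.2], 0.96), ([392.7, 228.4], 0.93), ([353.8, 203.4], 0.75), ([532.7, 293.1], 0.64), ([312.2, 321.2], 0.59)]
s camera [([397.4, 270.8], 0.9), ([355.8, 242.5], 0.89), ([523.0, 334.4], 0.8), ([337.0, 364.9], 0.77), ([252.2, 287.8], 0.73)]
s regulator [([324.0, 214.8], 0.95)]
housing top 182 ((722.3272705078125, -61.62213897705078), (52.87400817871094, 69.05924224853516), 87.86100769042969) 0.15365142203939025
foot 598 ((716.0120239257812, -106.02738952636719), (194.2696990966797, 128.60952758789062), 71.05734252929688)
```

View pics/w3.png

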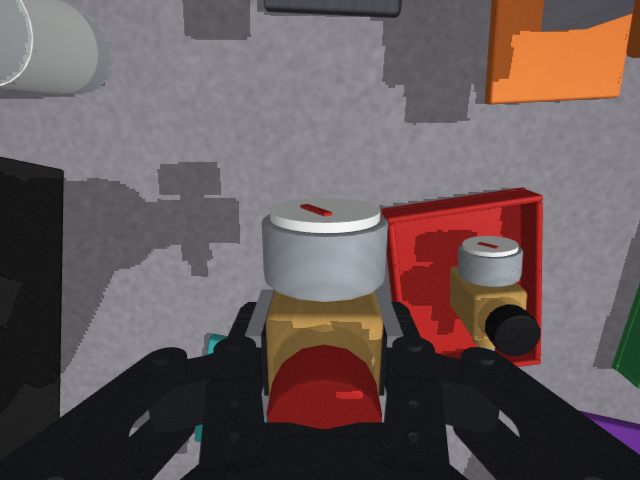

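View pics/s3.png

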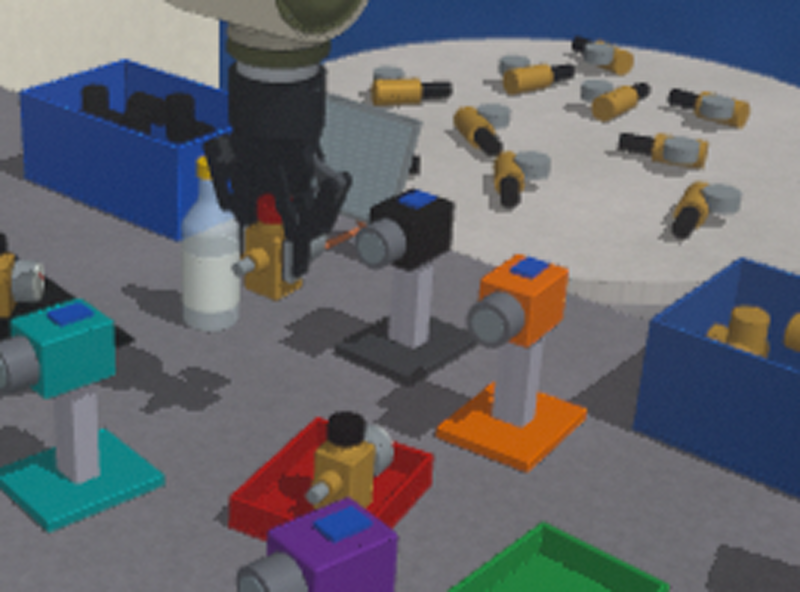

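The dial at (325,213) is held facing the black camera's foot, whose edge shows at row 12. In the side view, the regulator sits before the black camera at about the right height. Next I measure the offsets, and the depth of the odd orange stick by the lens.

```bash
python3 - <<'E'
from rig import env
from h import *
np.set_printoptions(precision=4,suppress=True)
p=env.get_image("wrist");t=env.get_image("top");s=env.get_image("side")
w=cloud(p);im=p["img"].astype(int)
# white dial face
m=(im.min(-1)>200)&(np.hypot(w[...,0]-.58,w[...,1]+.06)<.035)&(w[...,2]>.1)
a=w[m];print("white",m.sum(),np.nanmean(a,0),np.nanmin(a,0),np.nanmax(a,0))
# gauge drum+dial points above tcp-based region
m=(w[...,0]>.553)&(w[...,0]<.60)&(abs(w[...,1]+.06)<.03)&(w[...,2]>.15)&(w[...,2]<.2)
a=w[m]
print("gauge",m.sum(),np.nanmean(a,0),cv2.minAreaRect((a[:,:2]*1000).astype(np.float32)),np.nanmax(a[:,2]))
# foot front edge
m=(w[...,0]>.63)&(abs(w[...,1]+.06)<.07)&(im.max(-1)<75)&(im.max(-1)>10)&(w[...,2]>.004)
a=w[m];print("foot",m.sum())
if m.sum()>20:
    print(np.nanmin(a,0),np.nanmax(a,0),np.nanmedian(a,0))
    b=np.round(a[:,1],3);ys=np.unique(b)[5:-5];xs=[a[b==y,0].min() for y in ys];print("edge slope deg",np.degrees(np.arctan(np.polyfit(ys,xs,1)[0])))
for n,q in(("t",t),("s",s)):
    W=cloud(q);m=(W[...,0]>.655)&(W[...,0]<.69)&(abs(W[...,1]+.06)<.03)&(W[...,2]>.105)&(W[...,2]<.153);a=W[m];print(n,"barrel",m.sum(),np.nanpercentile(a,[2,50,98],axis=0))
print("tri lens",tri(t,(324.2,179.7),s,(353.8,203.4)))
im=s["img"].astype(int);W=cloud(s)
m=(im[...,0]>im[...,2]+50)&(np.indices(m.shape)[1]>338)&(np.indices(m.shape)[1]<356)&(abs(np.indices(m.shape)[0]-199)<8)
print("stick",m.sum(),W[m][::4])
E
```

```text
white 815 [ 0.5811 -0.0626  0.1878] [ 0.5792 -0.0766  0.1766] [ 0.583  -0.05    0.1914]
gauge 14009 [ 0.5701 -0.0599  0.1863] ((568.426025390625, -59.879364013671875), (41.99540328979492, 30.844791412353516), 89.97459411621094) 0.19471519542067528
foot 836
[ 0.6768 -0.1055  0.004 ] [ 0.6865 -0.0158  0.0138] [ 0.6778 -0.0623  0.0105]
edge slope deg 0.35527778083026706
t barrel 158 [[ 0.666  -0.0804  0.1218]
 [ 0.675  -0.0618  0.1447]
 [ 0.6894 -0.0428  0.1519]]
s barrel 224 [[ 0.6636 -0.082   0.1122]
 [ 0.6694 -0.0684  0.1336]
 [ 0.6894 -0.0455  0.1489]]
tri lens [ 0.6535 -0.0675  0.1361]
stick 21 [[0.9077 0.1367 0.0133]
 [0.8961 0.1354 0.0068]
 [0.8894 0.1341 0.0058]
 [0.8789 0.134  0.0057]
 [0.8694 0.1346 0.0052]
 [0.8519 0.1368 0.0033]]
```

Call:
servo_tool(deltas="0 0 0 4 0 0 0.044;0 2.6 1 8 0 0 0;0 0 0 11 0 0 0;0 0 0 10 0 0 0;0 0 0 6 0 0 0;0 0 0 2.7 0 0 0;0 0 0 0 0 0 0;0 0 0 0 0 0 0")

```text
time_s: 9.7
position: [0.5384, -0.062, 0.1113]
tool_rot: [[1.0, -0.006, 0.0], [-0.006, -1.0, -0.0], [0.0, 0.0, -1.0]]
ft_force: [-0.2, 0.1, -3.4]
grip_width: 0.0359
gripper_force: 26.0
```

```bash
python3 - <<'E'
from rig import env
from h import *
np.set_printoptions(precision=4,suppress=True)
o=env.observe();print(o["time_s"],o["position"],o["tool_rot"])
s=env.get_image("side");t=env.get_image("top");p=env.get_image("wrist")
S=cv2.resize(s["img"][150:270,290:420],(560,517),interpolation=cv2.INTER_CUBIC);cv2.imwrite("pics/s4.png",S[:,:,::-1])
# expected projections
for n,X in(("lens",(.6648,-.0612,.13)),("dial",(.5848,-.0612,.13)),("port",(.4918,-.0612,.13))): print(n,"side",proj(s,X),"wrist",proj(p,X))
for k in("dial","port","lens"): print(k,[(np.round(d["uv"],1).tolist(),round(d["conf"],2)) for d in env.spot_point(k,s)][:5],[(np.round(d["uv"],1).tolist(),round(d["conf"],2)) for d in env.spot_point(k,p)][:2])
# brass body underside in side view
W=cloud(s);hsv=cv2.cvtColor(s["img"],cv2.COLOR_RGB2HSV)
m=(abs(hsv[...,0].astype(int)-20)<8)&(hsv[...,1]>110)&(np.hypot(W[...,0]-.53,W[...,1]+.06)<.05)
print("body",m.sum(),np.nanpercentile(W[m],[1,50,99],axis=0))
E
```

```text
9.7 [ 0.5384 -0.062   0.1113] [[ 1.     -0.006   0.0002]
 [-0.006  -1.     -0.0001]
 [ 0.0002  0.0001 -1.    ]]
lens side [354.301  203.4989] wrist [317.7041 -79.97  ]
dial side [334.5821 213.3044] wrist [320.2902 209.4853]
port side [309.4576 225.798 ] wrist [322.3105 435.6032]
dial [([338.6, 209.2], 0.7)] [([326.4, 204.7], 0.63)]
port [([312.6, 227.0], 0.77)] []
lens [([315.0, 319.9], 0.95), ([232.4, 244.2], 0.91), ([393.4, 226.0], 0.83), ([355.2, 204.0], 0.73), ([533.8, 295.5], 0.71)] []
body 285 [[ 0.5065 -0.0826  0.0972]
 [ 0.5223 -0.0707  0.1317]
 [ 0.5507 -0.0465  0.1572]]
```

View pics/s4.png

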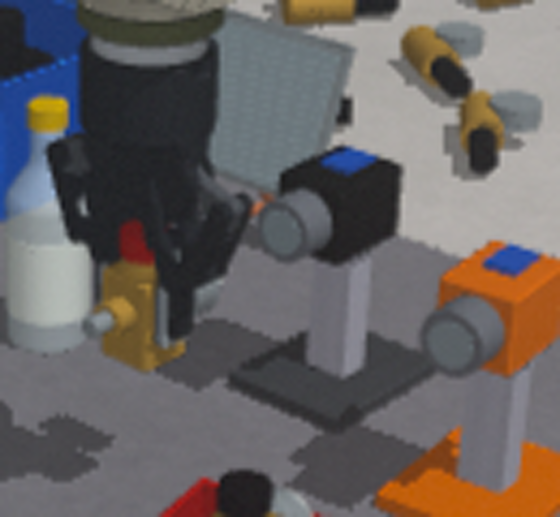

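The dial is in front of the black camera's lens at the right height, level and square. I hold it there.

Call:
servo_tool(deltas="0 0 -0.5 0 0 0 0;0 0 0 0 0 0 0;0 0 0 0 0 0 0;0 0 0 0 0 0 0;0 0 0 0 0 0 0;0 0 0 0 0 0 0;0 0 0 0 0 0 0;0 0 0 0 0 0 0")

```text
time_s: 10.82
position: [0.5382, -0.0614, 0.1111]
tool_rot: [[1.0, -0.006, -0.0], [-0.006, -1.0, -0.0], [-0.0, 0.0, -1.0]]
ft_force: [-0.2, 0.6, -3.8]
grip_width: 0.0358
gripper_force: 26.0
```

Call:
servo_tool(deltas="0 0 0 0 0 0 0;0 0 0 0 0 0 0;0 0 0 0 0 0 0;0 0 0 0 0 0 0;0 0 0 0 0 0 0;0 0 0 0 0 0 0;0 0 0 0 0 0 0;0 0 0 0 0 0 0")

```text
time_s: 11.48
position: [0.5382, -0.0615, 0.1111]
tool_rot: [[1.0, -0.006, -0.0], [-0.006, -1.0, 0.0], [-0.0, -0.0, -1.0]]
ft_force: [-0.1, 0.7, -3.5]
grip_width: 0.0358
gripper_force: 26.0
```

Call:
servo_tool(deltas="0 0 0 0 0 0 0;0 0 0 0 0 0 0;0 0 0 0 0 0 0;0 0 0 0 0 0 0;0 0 0 0 0 0 0;0 0 0 0 0 0 0;0 0 0 0 0 0 0;0 0 0 0 0 0 0")

```text
time_s: 12.15
position: [0.5382, -0.0615, 0.1111]
tool_rot: [[1.0, -0.006, -0.0], [-0.006, -1.0, -0.0], [-0.0, 0.0, -1.0]]
ft_force: [-0.0, 0.4, -3.7]
grip_width: 0.0358
gripper_force: 26.0
```

Call:
servo_tool(deltas="0 0 0 0 0 0 -0.06;0 0 0 0 0 0 -0.12;0 0 0 0 0 0 -0.12;0 0 0 0 0 0 -0.12;0 0 0 0 0 0 -0.12;0 0 0 0 0 0 -0.12;0 0 0 0 0 0 -0.12;0 0 0 0 0 0 -0.12")

```text
time_s: 12.82
position: [0.5382, -0.0615, 0.1111]
tool_rot: [[0.622, 0.783, -0.0], [0.783, -0.622, -0.0], [-0.0, 0.0, -1.0]]
ft_force: [-0.2, -0.3, -4.1]
grip_width: 0.0359
gripper_force: 26.0
```

Call:
servo_tool(deltas="0 0 0 0 0 0 -0.12;0 0 0 0 0 0 -0.12;0 0 0 0 0 0 -0.12;0 0 0 0 0 0 -0.12;0 0 0 0 0 0 -0.12;0 0 0 0 0 0 -0.12;0 0 0 0 0 0 -0.12;0 0 0 0 0 0 -0.12")

```text
time_s: 13.48
position: [0.5382, -0.0615, 0.1111]
tool_rot: [[-0.285, 0.959, -0.0], [0.959, 0.285, -0.0], [-0.0, -0.0, -1.0]]
ft_force: [-0.1, 0.2, -3.4]
grip_width: 0.0356
gripper_force: 26.0
```

Call:
servo_tool(deltas="0 0 0 0 0 0 -0.12;0 0 0 0 0 0 -0.12;0 0 0 0 0 0 -0.12;0 0 0 0 0 0 -0.12;0 0 0 0 0 0 -0.12;0 0 0 0 0 0 -0.12;0 0 0 0 0 0 -0.12;0 0 0 0 0 0 -0.12")

```text
time_s: 14.15
position: [0.5382, -0.0615, 0.1111]
tool_rot: [[-0.949, 0.316, 0.0], [0.316, 0.949, -0.0], [-0.0, 0.0, -1.0]]
ft_force: [0.2, 0.1, -3.6]
grip_width: 0.0356
gripper_force: 26.0
```

Call:
servo_tool(deltas="0 0 0 0 0 0 -0.12;0 0 0 0 0 0 -0.08;0 0 0 0 0 0 -0.06;0 0 0 0 0 0 0;0 0 0 0 0 0 0")

```text
time_s: 14.57
position: [0.5382, -0.0615, 0.1111]
tool_rot: [[-0.998, 0.07, 0.0], [0.07, 0.998, -0.0], [-0.0, -0.0, -1.0]]
ft_force: [-0.4, -0.3, -3.4]
grip_width: 0.0355
gripper_force: 26.0
```

Call:
servo_tool(deltas="0 0 0 0 0 0 -0.064;0 -0.6 0 0 0 0 0;0 0 0 0 0 0 0;0 0 0 0 0 0 0;0 0 0 0 0 0 0;0 0 0 0 0 0 0;0 0 0 0 0 0 0;0 0 0 0 0 0 0")

```text
time_s: 15.23
position: [0.5388, -0.0615, 0.1111]
tool_rot: [[-1.0, 0.004, -0.0], [0.004, 1.0, 0.0], [0.0, 0.0, -1.0]]
ft_force: [-0.3, 0.3, -3.0]
grip_width: 0.0356
gripper_force: 26.0
```

```bash
python3 - <<'E'
from rig import env
from h import *
np.set_printoptions(precision=4,suppress=True)
o=env.observe();print(o["time_s"],o["position"],o["tool_rot"])
s=env.get_image("side");p=env.get_image("wrist")
S=np.hstack([cv2.resize(s["img"][150:270,290:380],(390,520),interpolation=cv2.INTER_CUBIC),cv2.resize(p["img"],(400,520))]);cv2.imwrite("pics/s5.png",S[:,:,::-1])
w=cloud(p)
m=(w[...,0]>.65)&(w[...,0]<.80)&(abs(w[...,1]+.06)<.05)&(abs(w[...,2]-.155)<.005)
if m.sum()>20: print("housing",m.sum(),cv2.minAreaRect((w[m][:,:2]*1000).astype(np.float32)),np.nanmedian(w[m],0))
for k in("lens","port"): print(k,[(np.round(d["uv"],1).tolist(),round(d["conf"],2)) for d in env.spot_point(k,p)][:3], [(np.round(d["uv"],1).tolist(),round(d["conf"],2)) for d in env.spot_point(k,s)][:6])
for X in((.6648,-.0612,.13),(.5848,-.0612,.13)): print(proj(s,X),proj(p,X))
E
```

```text
15.2333 [ 0.5388 -0.0615  0.1111] [[-1.      0.0043 -0.    ]
 [ 0.0043  1.      0.    ]
 [ 0.      0.     -1.    ]]
lens [([556.7, 366.2], 0.31)] [([531.5, 292.6], 0.96), ([354.8, 201.8], 0.95), ([315.6, 319.5], 0.91), ([228.6, 243.4], 0.88), ([393.4, 226.2], 0.84)]
port [([325.7, 292.3], 0.16)] []
[354.301  203.4989] [325.3768 574.0177]
[334.5821 213.3044] [324.7974 434.1051]
```

View pics/s5.png

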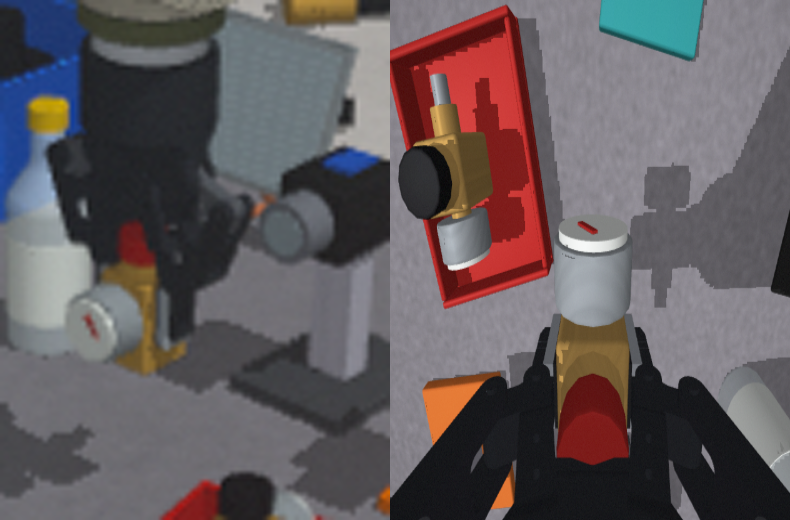

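The gauge now points away from the camera and the port faces the lens, upright and square. I hold it there.

Call:
servo_tool(deltas="0 0 0 0 0 0 0;0 0 0 0 0 0 0;0 0 0 0 0 0 0;0 0 0 0 0 0 0;0 0 0 0 0 0 0;0 0 0 0 0 0 0;0 0 0 0 0 0 0;0 0 0 0 0 0 0")

```text
time_s: 16.2
position: [0.5388, -0.0615, 0.1111]
tool_rot: [[-1.0, 0.004, 0.0], [0.004, 1.0, -0.0], [-0.0, -0.0, -1.0]]
ft_force: [0.3, -0.0, -3.6]
grip_width: 0.0358
gripper_force: 26.0
```

Call:
servo_tool(deltas="0 0 0 0 0 0 0;0 0 0 0 0 0 0;0 0 0 0 0 0 0;0 0 0 0 0 0 0;0 0 0 0 0 0 0;0 0 0 0 0 0 0;0 0 0 0 0 0 0;0 0 0 0 0 0 0")

```text
time_s: 16.87
position: [0.5388, -0.0615, 0.1111]
tool_rot: [[-1.0, 0.004, -0.0], [0.004, 1.0, -0.0], [0.0, -0.0, -1.0]]
ft_force: [-0.3, 0.6, -3.6]
grip_width: 0.0358
gripper_force: 26.0
```

Call:
servo_tool(deltas="0 2 0 -6 0 0 0;0 5 0 -12 0 0 0;0 8 0 -15 0 0 0;0 8 -5 -15 0 0 0;0 8 -12 -12 0 0 0;0 8 -20 0 0 0 0;0 8 -28 0 0 0 0;0 8 -30 0 0 0 0")

```text
time_s: 17.53
position: [0.4827, -0.1566, 0.1727]
tool_rot: [[-1.0, 0.002, 0.002], [0.002, 1.0, -0.001], [-0.002, -0.001, -1.0]]
ft_force: [1.3, 0.0, -4.4]
grip_width: 0.0358
gripper_force: 26.0
```

Call:
servo_tool(deltas="0 3 -30 0 0 0 0;0 3 -32 0 0 0 0;0 2 -32 0 0 0 0;0 0 -32 0 0 0 0;0 0 -32 0 0 0 0;0 0 -30 0 0 0 0;0 0 -23 0 0 0 0;0 0 -12 0 0 0 0.03")

```text
time_s: 18.2
position: [0.4739, -0.3819, 0.1721]
tool_rot: [[-0.999, 0.036, 0.001], [0.036, 0.999, -0.001], [-0.001, -0.001, -1.0]]
ft_force: [-0.5, 0.1, -4.0]
grip_width: 0.0357
gripper_force: 26.0
```

```bash
python3 - <<'E'
from rig import env
from h import *
np.set_printoptions(precision=4,suppress=True)
t=env.get_image("top");p=env.get_image("wrist");o=env.observe();print(o["time_s"],o["position"],o["tool_rot"],o["ft_force"])
cv2.imwrite("pics/w6.png",p["img"][:,:,::-1])
T=np.linalg.inv(p["world_to_cam"]);print("wristcam",T[:3,3])
W=cloud(t);hsv=cv2.cvtColor(t["img"],cv2.COLOR_RGB2HSV)
m=(abs(hsv[...,0].astype(int)-138)<12)&(hsv[...,1]>100)&(W[...,2]>.1)&(W[...,1]<-.2)
if m.any(): print("purple housing",np.nanpercentile(W[m],[1,99],axis=0))
for n,q in(("t",t),("w",p)):
    w=cloud(q);hsv=cv2.cvtColor(q["img"],cv2.COLOR_RGB2HSV)
    g=(abs(hsv[...,0].astype(int)-60)<12)&(hsv[...,1]>120)&(np.hypot(w[...,0]-.476,w[...,1]+.38)<.12)
    r=g&(w[...,2]>.025); f=g&(w[...,2]<.012)
    print(n,"rim",r.sum(),cv2.minAreaRect((w[r][:,:2]*1000).astype(np.float32)) if r.any() else 0,"floor z",np.nanmedian(w[f][:,2]),cv2.minAreaRect((w[f][:,:2]*1000).astype(np.float32)))
E
```

```text
18.3 [ 0.474  -0.3807  0.1716] [[-0.9993  0.0374  0.0003]
 [ 0.0374  0.9993 -0.0006]
 [-0.0003 -0.0006 -1.    ]] [ 0.198  -0.1874 -3.2734]
wristcam [ 0.3993 -0.3795  0.3143]
purple housing [[ 0.2572 -0.5472  0.1215]
 [ 0.691  -0.2164  0.5104]]
t rim 55 ((513.9630126953125, -336.33477783203125), (56.561397552490234, 148.82395935058594), 42.794464111328125) floor z 0.006196911534175342 ((535.1460571289062, -370.2178955078125), (20.128755569458008, 85.83525848388672), 3.416238307952881)
w rim 3155 ((474.2400817871094, -379.5383605957031), (109.54268646240234, 137.76089477539062), 88.09518432617188) floor z 0.004997117288398412 ((473.01727294921875, -377.7569274902344), (105.07909393310547, 135.45594787597656), 87.9220199584961)
```

View pics/w6.png

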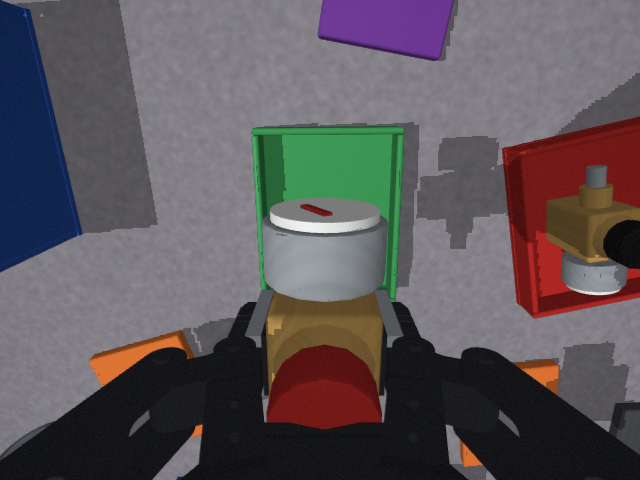

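The regulator is centred over the green tray: rim at columns 255–403, gauge at (325,245). The purple camera is clear. I descend.

Call:
servo_tool(deltas="0 -1 1 8 0 0 0;0 0 0 18 0 0 0;0 0 0 25 0 0 0;0 0 0 28 0 0 0;0 0 0 25 0 0 0;0 0 0 18 0 0 0;0 0 0 12 0 0 0;0 0 0 6 0 0 0")

```text
time_s: 18.97
position: [0.4753, -0.3758, 0.0294]
tool_rot: [[-0.999, 0.032, -0.002], [0.032, 0.999, 0.003], [0.002, 0.003, -1.0]]
ft_force: [-0.5, 0.1, -3.5]
grip_width: 0.0356
gripper_force: 25.9
```

Call:
servo_tool(deltas="0 0 0 2 0 0 0;0 0 0 2 0 0 0;0 0 0 2 0 0 0;0 0 0 1 0 0 0;0 0 0 1 0 0 0;0 0 0 1 0 0 0;0 0 0 0 0 0 0;0 0 0 0 0 0 0")

```text
time_s: 19.63
position: [0.4756, -0.3783, 0.0223]
tool_rot: [[-0.999, 0.034, 0.0], [0.034, 0.999, -0.0], [-0.0, -0.0, -1.0]]
ft_force: [-0.2, 0.1, -4.5]
grip_width: 0.036
gripper_force: 25.9
```

Call:
servo_tool(deltas="0 0 0 0.7 0 0 0;0 0 0 0 0 0 0;0 0 0 0.7 0 0 0;0 0 0 0 0 0 0")

```text
time_s: 19.97
position: [0.4756, -0.3782, 0.0206]
tool_rot: [[-0.999, 0.034, -0.0], [0.034, 0.999, 0.0], [0.0, 0.0, -1.0]]
ft_force: [-0.8, 0.0, -3.6]
grip_width: 0.0356
gripper_force: 25.9
```

Call:
servo_tool(deltas="0 0 0 0.5 0 0 0;0 0 0 0 0 0 0;0 0 0 0.5 0 0 0;0 0 0 0 0 0 0")

```text
time_s: 20.3
position: [0.4756, -0.3783, 0.02]
tool_rot: [[-0.999, 0.034, 0.0], [0.034, 0.999, -0.0], [-0.0, -0.0, -1.0]]
ft_force: [-1.0, 0.8, -0.8]
grip_width: 0.0356
gripper_force: 26.3
```

Contact has begun: most of the weight has come off. I seat it and open partway so the fingers clear the tray walls.

Call:
servo_tool(deltas="0 0 0 0.3 0 0 0;0 0 0 0 0 0 0;0.48 0 0 0 0 0 0;0.55 0 0 0 0 0 0;0.65 0 0 0 0 0 0;0.65 0 0 0 0 0 0;0.65 0 0 0 0 0 0;0.65 0 0 0 0 0 0")

```text
time_s: 20.97
position: [0.4756, -0.3783, 0.0194]
tool_rot: [[-0.999, 0.034, 0.0], [0.034, 0.999, -0.0], [-0.0, -0.0, -1.0]]
ft_force: [0.2, 0.0, 0.5]
grip_width: 0.0555
gripper_force: 0.0
```

Call:
servo_tool(deltas="0.65 0 0 -4 0 0 0;0.65 0 0 -10 0 0 0;0.65 0 0 -18 0 0 0;0.65 0 0 -25 0 0 0;0.65 0 0 -30 0 0 0;0.65 0 0 -35 0 0 0;0.65 0 0 -30 0 0 0;0.65 0 0 -20 0 0 0")

```text
time_s: 21.63
position: [0.476, -0.3786, 0.196]
tool_rot: [[-0.999, 0.034, 0.003], [0.034, 0.999, -0.004], [-0.003, -0.004, -1.0]]
ft_force: [0.0, -0.4, -0.3]
grip_width: 0.0556
gripper_force: 0.0
```

Call:
servo_tool(deltas="0.65 0 0 -10 0 0 0;0.65 0 0 0 0 0 0;0.65 0 0 0 0 0 0;0.65 0 0 0 0 0 0")

```text
time_s: 21.97
position: [0.4752, -0.3778, 0.1998]
tool_rot: [[-0.999, 0.034, -0.002], [0.034, 0.999, 0.002], [0.002, 0.002, -1.0]]
ft_force: [-0.5, -0.3, -0.4]
grip_width: 0.0556
gripper_force: 0.0
```

```bash
python3 - <<'E'
from rig import env
import cv2
p=env.get_image("wrist");cv2.imwrite("pics/w7.png",p["img"][:,:,::-1]);print(env.observe()["position"])
E
```

```text
[ 0.47517783 -0.37781404  0.19967212]
```

View pics/w7.png

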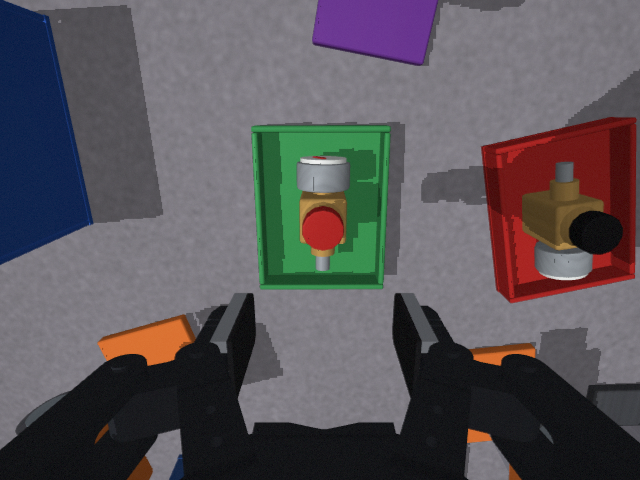

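The regulator stands upright and centred in the green tray, knob at (323,228), and the gripper is clear.

```bash
python3 -c "
from rig import env
print(env.close_job())"
```

```text
the job is handed in; nothing more can be done
None
```

The red-knob regulator was shown dial first, then port, to the black camera for over a second each. It now stands upright and released in the green tray, and the job was handed in at about 22 s with grip readings no higher than 26.3 N; no verdict came back.

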